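# Unpile the plaster-mending kit and set it out for mixing

## Task

The kit for mending a broken plaster cast has been left in a pile: take it apart and set it out ready for mixing, with the small red-lidded pigment pot in the middle of the white mixing tile, the blue-banded filler tin in the middle of the scale's steel pan, the amber hardener jar in the middle of the yellow spill tray, and the wooden tool box in the middle of the green cutting mat, lying lengthwise along the mat. Keep the pot, tin and jar upright all the time and let go of everything at the end. Leave the brush and the loose piece of plaster where they lie.

Things in the scene. Friction and masses are not known exactly. Their poses are not given: they have to be found in the camera images.
- pot_mid (a point): small pigment pot, round, 34 mm across and 28 mm high, white body with a red screw lid (upper 10 mm); the point is its centre, 14 mm above its underside; z up. At the start it stands on the lid of the tin. 30 to 50 g.
- tin_mid (a point): filler tin, round, steel with a broad blue band, flat metal lid, 60 mm across (61 mm over the rims) and 58 mm high; the point is its centre, 29 mm above its underside; z up. At the start it stands on one end of the tool box, with the pot on its lid. 0.24 to 0.36 kg.
- jar_mid (a point): hardener jar, round, amber glass with a paper label and a black screw cap, 46 mm across and 50 mm high (cap 45 mm across, upper 13 mm); the point is its centre, 25 mm above its underside; z up. At the start it stands on the other end of the tool box, about 80 mm from the tin centre to centre. 0.10 to 0.16 kg.
- toolbox_mid (a point): flat wooden tool box with a closed lid that does not come off, pale plywood with small brass fittings, 150 mm long (its x axis), 66 mm wide (its y axis), 32 mm high; the point is its centre, 16 mm above its underside; z up. At the start it lies on the bench at the bottom of the pile. 0.20 to 0.32 kg.
- tile_top (a point): white glazed mixing tile, 100 x 100 x 8 mm, fixed flat on the bench; the point is the centre of its upper face, 8 mm above the bench. Place for the pot.
- scale_pan (a point): digital bench scale with a grey case 150 x 118 mm, black display panel and a square steel pan 104 (x) x 108 (y) mm; fixed on the bench; the point is the centre of the pan's upper face, 36 mm above the bench and 20 mm from the middle of the case along +x, away from the display. The pan does not give. Place for the tin.
- tray_floor (a point): yellow plastic spill tray, 130 x 130 mm outside, rim 14 mm above the bench, walls 4 mm thick, fixed on the bench; the point is the centre of its inner floor, 5 mm above the bench. Place for the jar.
- mat_top (a point): green cutting mat with a pale grid, 176 mm long (its x axis) x 96 mm wide (its y axis) x 4 mm thick, fixed flat on the bench; the point is the centre of its upper face, 4 mm above the bench. Place for the tool box.
- brush_mid (a point): bystander: broad waisted wooden brush with short black bristles, lying nearer the robot than the rest, on its right, 160 x 58 x 28 mm, x along its length; the point is its middle, 14 mm above the bench. Not to be moved.
- shard_mid (a point): bystander: curved white piece of broken plaster, about 80 x 90 x 38 mm, lying nearer the robot than the rest, on its left; the point is its middle, 20 mm above the bench. Not to be moved.
Not all that is in view belongs to the job. What is shaped like the part that bears scale_pan but turquoise is not meant.

How it is judged (in metres and radians):
At the end, for the whole second after the job is handed in: Pot on tile, tin on scale pan, jar on tray floor, tool box on mat: each centre within 15 mm horizontally of the centre of its place, resting on it (height within 5 mm), upright within 0.1 rad, at rest; tool box lengthwise along the mat within 0.2 rad, either way round (horizontal distance between pot_mid and tile_top below 0.015 m and z of pot_mid in the frame of tile_top between 0.009 and 0.019 m and angle between each of pot_mid, tin_mid, jar_mid, toolbox_mid's own z axis and vertical below 0.1 rad and linear speed of each of pot, tin, jar, toolbox below 0.02 m/s and angular speed of each of pot, tin, jar, toolbox below 0.2 rad/s and horizontal distance between tin_mid and scale_pan below 0.015 m and z of tin_mid in the frame of scale_pan between 0.024 and 0.034 m and horizontal distance between jar_mid and tray_floor below 0.015 m and z of jar_mid in the frame of tray_floor between 0.02 and 0.03 m and horizontal distance between toolbox_mid and mat_top below 0.015 m and z of toolbox_mid in the frame of mat_top between 0.011 and 0.021 m and angle between the x axis of toolbox_mid and the x axis of mat_top, either way round below 0.2 rad); the robot touches nothing.
It fails at once if the pot tipped more than 0.6 rad from upright (angle between pot_mid's own z axis and vertical above 0.6 rad).
It fails at once if the tin tipped more than 0.6 rad from upright (angle between tin_mid's own z axis and vertical above 0.6 rad).
It fails at once if the jar tipped more than 0.6 rad from upright (angle between jar_mid's own z axis and vertical above 0.6 rad).
It fails at once if the brush moved more than 20 mm (distance of brush_mid from where it was at the start of the episode above 0.02 m).
It fails at once if the piece of plaster moved more than 20 mm (distance of shard_mid from where it was at the start of the episode above 0.02 m).
It also fails if it takes over 128 s, if anything falls off the work surface, if the arm or the gripper's body presses on something with over 40 N, if the wrist force passes 120 N, or if a joint passes its speed limit or range.

## Robot

A 7-joint arm with a two-finger parallel gripper is mounted at the origin on the work surface. World frame = base frame: x ahead of the robot, y to its left, z up, the work surface at z = 0. Lengths are in m, angles in degrees, forces in N, time in s.
With the tool pointing down it reaches from about 0.425 to 0.875 m from the base axis. Payload 4.7 kg.
Tool frame: the origin (TCP) lies at the very end of the fingers, on their centre line; the grasp point (between the pads) lies 19 mm behind it; z points along the fingers, y is the line along which they close (so a half turn about z gives the same grasp; the last joint's range is limited). The gripper opens to 87 mm and grips with 3 to 60 N. Pads are 19 mm wide; open, the fingers measure 117 mm over their backs; the gripper's body (75 mm by 190 mm) begins 51 mm behind the grasp point.
Start: joints at [-63.306, 18.392, -4.016, 83.108, 1.295, 78.541, -3.26], TCP at [0.284, 0.585, 0.223] pointing down, gripper open.
Joint ranges: [-163.93, 163.93], [-17.29, 119.83], [-79.2, 71.16], [3.27, 140.29], [-89.18, 269.18], [5.43, 117.66], [-154.24, 154.24]. Speed limits (degrees/s): [147.25, 147.25, 180, 180, 180, 180, 180].

## Interface

Orientations are given as [roll, pitch, yaw] about the fixed x, y, z axes, in that order (R = Rz(yaw) Ry(pitch) Rx(roll)).
In Python, from cell import telemetry, cams, env gives the robot as it stands.
- The arm moves only by the tool arm_command, never from a script. Its argument "series" is text: rows parted by semicolons, each of 5 numbers parted by spaces: the shift along the tool's x, y, z in mm, then the turn about the tool's z in rad, then the closure in counts, from 0 (fully open) to 255 (shut). A call has 1 to 20 rows; each row shifts and turns the commanded pose from where the row before left it, along the tool's axes as they then stand; what a row does not reach is not made up. A row lasts 1/12 s, in which the tool goes at most 41.7 mm and 7.16 degrees, less where a joint would pass 70% of its speed; a pose out of reach is approached as far as the arm can. A call is refused whole if a number of a shift passes 41.7 or a number of a turn 0.125, either way. A call with a gripper value outside its range is refused whole. The fingers move at their own pace and stop on an object; "squeeze" is the grip in N (left out, the last holds). Time passes only in rows, so rows that do not move let the fingers close. It gives the time, the measured TCP pose, the force, the opening and the grip force at its end, in the units of the state.
- telemetry.get_obs(): the state, without advancing time (a new reading comes with each control period).
- cams.read_camera(name): name is "scene" or "top" or "wrist"; returns the picture (400x640x3 uint8, blue, green, red); there is no depth.
- cams.calibration(name): a dict with "K" (3x3 intrinsics, pixels), "origin" and "rotation" of the camera in the world; the wrist camera has in their place "hand_eye" (4x4, takes a point from camera to tool coordinates, whose origin is the TCP and whose axes are the flange's). Camera axes: x right, y down, z forward; pixel columns grow to the right and rows downward; lengths in m; the calibration is good to about 2 mm. A picture is of the moment at which its call begins: read the wrist's pose just before it. calibration takes no time and is no camera call.
- env.sign_off(): hands the job in; it is judged then, once.
The state is a dict: "time_s": time; "qpos": joint angles; "joint_velocities": joint speeds; "effort": joint torques, N m; "tool_pos": TCP position; "tool_rot": TCP orientation; "force": force on the tool from outside, world axes, zero at the start; "wrist_torque": the same for the moment, N m; "grip_width": finger opening in m; "grasp_force": force on a finger pad.
Only numpy, scipy, OpenCV 4.12 (cv2) and the standard library are available. Lean on these libraries where they do the work, as an engineer would, in place of code of your own. Each camera call takes 0.05 s, during which the arm holds its last target. There are 200 camera calls.

## Working session

There is one attempt and no reset: what is moved stays moved. The work goes in short steps, Python scripts to look and compute and a tool call to move; the robot and the scene stay as the last step left them, time stands still between calls to the robot, and variables do not carry over. Pictures are saved under pics/ and viewed, at most 14 in all, crops included, and the job is handed in when it is done.

Besides the shell and the picture viewer there is one more tool, called after "Emit:" as name(argument=value, ...) on one line, values as JSON. arm_command: Moves the arm, as the interface text tells. Its arguments: {"type":"object","properties":{"series":{"type":"string"},"squeeze":{"type":"number"}},"required":["series"]}

```bash
mkdir -p pics
python3 - <<'E'
from cell import telemetry,cams
import cv2
o=telemetry.get_obs();print({k:o[k] for k in('time_s','tool_pos','tool_rot','force','grip_width')})
for n in('top','scene'):
    cv2.imwrite(f'pics/{n}0.png',cams.read_camera(n)); c=cams.calibration(n);print(n,c)
print(cams.calibration('wrist'))
E
```

```text
{'time_s': 0.0, 'tool_pos': array([0.28357713, 0.58425956, 0.22145027]), 'tool_rot': array([-1.79889335e+02,  7.12030793e-03,  1.54117440e+02]), 'force': array([ 0.5000501 ,  0.36569948, -0.86254475]), 'grip_width': 0.08699942774755386}
top {'K': array([[427.15453265,   0.        , 314.28090745],
       [  0.        , 427.15453265, 199.83139966],
       [  0.        ,   0.        ,   1.        ]]), 'origin': array([ 0.42388809, -0.00353266,  1.23695687]), 'rotation': array([-173.29815757,   -1.07130843,  -88.80449813])}
scene {'K': array([[364.10139953,   0.        , 312.67543505],
       [  0.        , 364.10139953, 203.02463874],
       [  0.        ,   0.        ,   1.        ]]), 'origin': array([1.1131214 , 0.22537702, 0.5984639 ]), 'rotation': array([-128.35758972,   -0.38879479,  111.23703256])}
{'K': array([[349.96669523,   0.        , 322.08316229],
       [  0.        , 349.96669523, 204.06102922],
       [  0.        ,   0.        ,   1.        ]]), 'hand_eye': array([[ 1.19186142e-04, -9.65752594e-01, -2.59464667e-01,
         7.17340286e-02],
       [ 9.99999554e-01, -1.28071586e-04,  9.36048664e-04,
         2.39325951e-04],
       [-9.37221476e-04, -2.59464663e-01,  9.65752147e-01,
        -1.62971863e-01],
       [ 0.00000000e+00,  0.00000000e+00,  0.00000000e+00,
         1.00000000e+00]])}
```

View pics/top0.png

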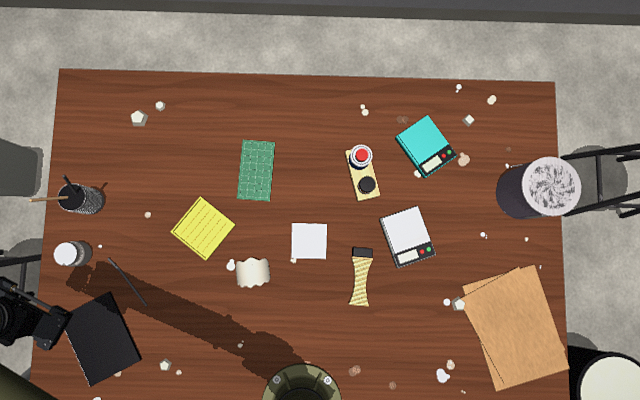

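View pics/scene0.png

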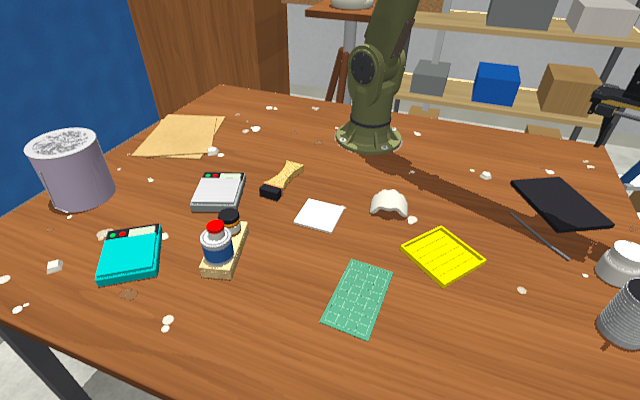

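The top view shows these positions:

| Thing | Pixel | Note |
|---|---|---|
| Pot lid, red | (361,156) | on the tin |
| Jar cap, black | (367,184) | |
| Tool box | (362,175) | |
| Tile, white | (309,240) | |
| Tray, yellow | (203,228) | |
| Mat, green | (256,170) | |
| Scale, steel | (408,237) | the one I want |
| Scale, turquoise | (425,145) | decoy |
| Brush | (361,276) | bystander |
| Shard | (253,272) | bystander |

Possible confusions:
- **Scale:** steel (408,237) or turquoise (425,145). I choose the steel one.
- **Tile:** tile (309,240) or shard (253,272).
- **Pot:** the red lid (361,156) or the red buttons on the scales.
- **Jar:** the cap (367,184), the brush bristles (362,252), the black tablet, or the white jars on the left.

```bash
cat > h.py <<'E'
from cell import telemetry,cams
import cv2,numpy as np
from scipy.spatial.transform import Rotation as Ro
def pose(name,o=None):
    c=cams.calibration(name)
    if name!='wrist': return c['K'],Ro.from_euler('xyz',c['rotation'],degrees=True).as_matrix(),np.array(c['origin'])
    o=o or telemetry.get_obs(); R=Ro.from_euler('xyz',o['tool_rot'],degrees=True).as_matrix(); H=c['hand_eye']
    return c['K'],R@H[:3,:3],R@H[:3,3]+o['tool_pos']
def ray(P,px,z):
    K,R,t=P; px=np.atleast_2d(np.array(px,float)); d=np.c_[px,np.ones(len(px))]@np.linalg.inv(K).T@R.T
    return t+d*((z-t[2])/d[:,2])[:,None]
def proj(P,X):
    K,R,t=P; p=(np.atleast_2d(X)-t)@R@K.T; return p[:,:2]/p[:,2:]
def blob(img,lo,hi,roi=None,close=3):
    m=cv2.inRange(cv2.cvtColor(img,cv2.COLOR_BGR2HSV),np.array(lo),np.array(hi))
    if roi: k=np.zeros_like(m);x0,y0,x1,y1=roi;k[y0:y1,x0:x1]=255;m&=k
    m=cv2.morphologyEx(m,cv2.MORPH_CLOSE,np.ones((close,close)))
    return max(cv2.findContours(m,cv2.RETR_EXTERNAL,cv2.CHAIN_APPROX_NONE)[0],key=cv2.contourArea)
def rect(P,c,z):
    "contour cast on plane z -> min-area rectangle centre, long side, short side, long-axis angle"
    w=ray(P,c.reshape(-1,2),z)[:,:2]; (cx,cy),(a,b),_=r=cv2.minAreaRect((w*1000).astype(np.float32))
    q=cv2.boxPoints(r); e=max(q[1]-q[0],q[2]-q[1],key=np.linalg.norm)
    return np.round([cx,cy,max(a,b),min(a,b),np.degrees(np.arctan2(e[1],e[0]))%180],1)
E
python3 - <<'E'
from h import *
im=cv2.imread('pics/top0.png');P=pose('top')
def s(n,z,*a,**k): print(n,rect(P,blob(im,*a,**k),z))
s('pot',.118,(0,130,90),(8,255,255),(340,135,385,175))
s('jarcap',.082,(0,0,0),(180,255,70),(350,170,385,200))
s('box',.032,(15,30,130),(32,180,255),(335,140,390,210),close=1)
s('tile',.008,(0,0,170),(180,40,255),(285,215,335,265))
s('tray',.014,(25,120,100),(35,255,255),(160,190,245,265))
s('mat',.004,(60,60,50),(90,255,255),(225,130,285,210))
s('scalewhite',.036,(0,0,140),(180,40,255),(375,200,440,270))
crop=np.hstack([cv2.resize(im[y:y+75,x:x+75],(400,400),interpolation=cv2.INTER_NEAREST) for x,y in((325,133),(370,200))])
cv2.imwrite('pics/crop1.png',crop)
E
```

```text
pot [ 6.809e+02 -1.456e+02  3.020e+01  2.950e+01  5.000e-01]
jarcap [ 605.  -162.5   47.3   40.6  136. ]
box [ 626.9 -164.2  109.6   66.8   15.1]
tile [445.7  -8.4 111.3 102.6   1. ]
tray [480.9 292.8 132.2 132.2  52.7]
mat [654.  149.6 175.   95.  176.7]
scalewhite [ 468.7 -287.9  143.8  114.6   20.7]
```

View pics/crop1.png

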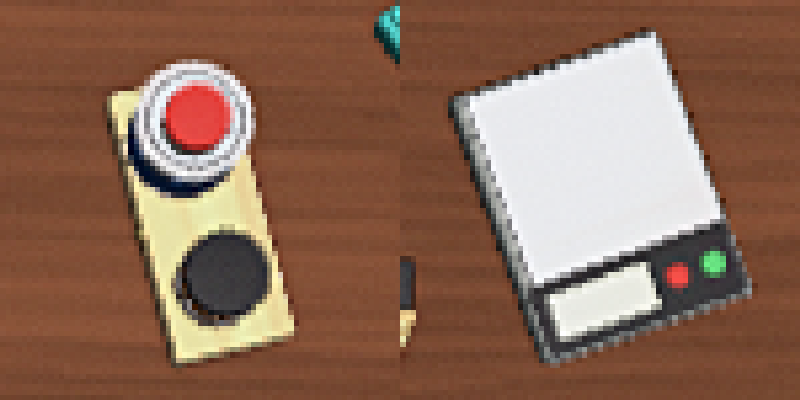

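Close crop: the red pot lid is on the tin (left panel), the black jar cap is on the near end of the box, and the steel scale on the right has its display toward the robot. The box corners and pan corners are clear enough to use.

```bash
cat >> h.py <<'E'
def go(x,y,z,yaw=None):
    "shift in tool axes (mm) from the present pose to TCP x,y,z (mm), and turn about tool z (rad)"
    o=telemetry.get_obs(); R=Ro.from_euler('xyz',o['tool_rot'],degrees=True).as_matrix()
    if yaw is not None: R=Ro.from_euler('xyz',[180,0,yaw],degrees=True).as_matrix()
    d=R.T@(np.array([x,y,z])-o['tool_pos']*1000)
    t=0 if yaw is None else -np.radians((yaw-o['tool_rot'][2]+180)%360-180)
    print('shift',d.round(1),'turn',round(t,3),'t',o['time_s'])
E
python3 - <<'E'
from h import *
P=pose('top');im=cv2.imread('pics/top0.png')
u=lambda a,x0,y0,ox:np.c_[x0+(np.array(a)[:,0]-ox)/5.333,y0+np.array(a)[:,1]/5.333]-.5
p=ray(P,u([(470,95),(655,30),(722,222),(535,282)],370,200,400),.036)*1000;print('pan',p.round(0)[:,:2],p.mean(0).round(1))
b=ray(P,u([(108,93),(297,330),(175,362)],325,133,0),.032)*1000;print('box',b.round(0)[:,:2],'c',((b[0]+b[1])/2).round(1),'ang',np.degrees(np.arctan2(*(b[0]-b[2])[[1,0]])))
S=pose('scene');si=cv2.imread('pics/scene0.png')
for n,z,a in(('pot',.118,((0,130,90),(8,255,255),(200,210,230,245))),('mat',.004,((60,60,50),(90,255,255),(310,250,400,345))),('tray',.014,((25,120,80),(35,255,255),(390,215,495,290))),('tile',.008,((0,0,170),(180,40,255),(290,195,350,235)))):
    print(n,rect(S,blob(si,*a),z))
c=blob(im,(0,0,170),(180,40,255),(285,215,335,265),close=1);print(c.reshape(-1,2).min(0),c.reshape(-1,2).max(0),rect(P,c,.008))
go(681,-146,220,15)
E
```

```text
pan [[ 520. -217.]
 [ 557. -316.]
 [ 456. -351.]
 [ 423. -252.]] [ 488.9 -283.9   36. ]
box [[ 713. -108.]
 [ 586. -211.]
 [ 567. -146.]] c [ 649.4 -159.4   32. ] ang 14.4883972662347
pot [ 684.9 -144.6   43.    33.    32.2]
mat [654.1 148.7 175.7  95.5 176.7]
tray [485.1 290.6 143.2 138.3 143. ]
tile [452.6 -10.3 108.9 101.6 179.3]
[290 223] [326 262] [445.7  -8.4 111.3 102.6   1. ]
shift [194.8 808.3   1.6] turn 2.428 t 0.1
```

Run:
```python
from h import *
go(630,-140,260)
```

```text
shift [-627.8 -500.5  -37.5] turn 0 t 0.1
```

Emit:
arm_command(series="-16 -12 -5 0.06 0;-31.4 -25 -4 0 0;-31.4 -25 -4 0 0;-31.4 -25 -4 0 0;-31.4 -25 -4 0 0;-31.4 -25 -4 0 0;-31.4 -25 -4 0 0;-31.4 -25 -4 0 0;-31.4 -25 -4 0 0;-31.4 -25 -4 0 0;-31.4 -25 0 0 0;-31.4 -25 0 0 0;-31.4 -25 0 0 0;-31.4 -25 0 0 0;-31.4 -25 0 0 0;-31.4 -25 0 0 0;-31.4 -25 0 0 0;-31.4 -25 0 0 0;-31.4 -25 0 0 0;-31.4 -25 0 0 0", squeeze=15)

```text
time_s: 1.77
tool_pos: [0.5807, -0.141, 0.2634]
tool_rot: [180.0, -0.0, 150.7]
force: [0.2, -0.3, 0.8]
grip_width: 0.0872
grasp_force: 0.0
```

Emit:
arm_command(series="0 0 0 0.12 0;0 0 0 0.12 0;0 0 0 0.12 0;0 0 0 0.12 0;0 0 0 0.12 0;0 0 0 0.12 0;0 0 0 0.12 0;0 0 0 0.12 0;0 0 0 0.12 0;0 0 0 0.12 0;0 0 0 0.12 0;0 0 0 0.12 0;0 0 0 0.12 0;0 0 0 0.12 0;0 0 0 0.12 0;0 0 0 0.12 0;0 0 0 0.12 0;0 0 0 0.12 0;0 0 0 0.12 0;0 0 0 0.1 0")

```text
time_s: 3.43
tool_pos: [0.5802, -0.1391, 0.2631]
tool_rot: [-180.0, 0.0, 14.0]
force: [-0.5, -0.4, -0.1]
grip_width: 0.0874
grasp_force: 0.0
```

Run:
```python
from h import *
o=telemetry.get_obs();print(o['tool_pos'],o['tool_rot'],o['qpos']);im=cams.read_camera('wrist');cv2.imwrite('pics/w1.png',im)
P=pose('wrist',o)
try: print('pot',rect(P,blob(im,(0,130,70),(8,255,255)),.118))
except Exception as e: print(e)
go(681,-146,180,15)
```

```text
[ 0.58023341 -0.1391282   0.2630836 ] [-1.79980276e+02  4.32047288e-02  1.39895807e+01] [-32.03921594  14.63634153  51.87719131  89.12553754 -11.57510769
  81.92895034 -55.4371632 ]
pot [ 679.6 -146.7   32.3   31.7   14.8]
shift [95.5 32.7 83.1] turn -0.021 t 3.4833
```

View pics/w1.png

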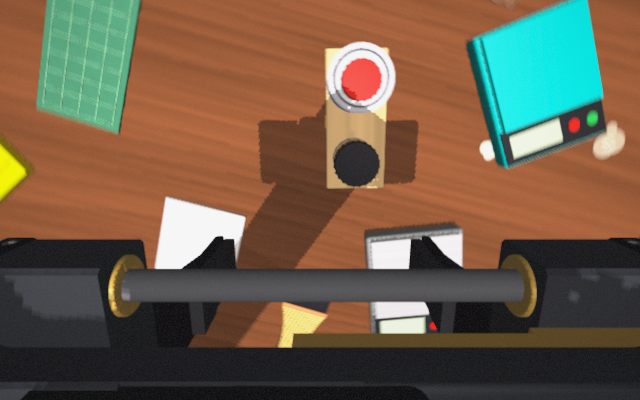

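The wrist view shows the pot lid at (362,79), the jar cap at (356,163) and the box upright in the picture, all consistent with the top view. Next is the pot.

Emit:
arm_command(series="19 6.5 8 -0.02 0;19 6.5 16 0 0;19 6.5 16 0 0;19 6.5 16 0 0;19 6.5 16 0 0;0 0 8 0 0;0 0 0 0 0;0 0 0 0 0")

```text
time_s: 4.15
tool_pos: [0.6797, -0.146, 0.1831]
tool_rot: [-180.0, 0.1, 15.5]
force: [-0.1, -0.8, 0.1]
grip_width: 0.0871
grasp_force: 0.0
```

Run:
```python
from h import *
go(680.5,-146.3,97)
```

```text
shift [ 0.8  0.5 86.1] turn 0 t 4.15
```

Emit:
arm_command(series="0.8 0.5 15 0 0;0 0 18 0 0;0 0 18 0 0;0 0 18 0 0;0 0 12 0 0;0 0 6 0 0;0 0 0 0 0;0 0 0 0 100;0 0 0 0 160;0 0 0 0 220;0 0 0 0 255;0 0 0 0 255;0 0 0 0 255;0 0 0 0 255;0 0 0 0 255;0 0 0 0 255", squeeze=12)

```text
time_s: 5.48
tool_pos: [0.6816, -0.146, 0.0965]
tool_rot: [-180.0, -0.0, 15.5]
force: [-0.7, 0.1, -0.6]
grip_width: 0.035
grasp_force: 0.2
```

Emit:
arm_command(series="0 0 0 0 255;0 0 0 0 255;0 0 0 0 255;0 0 0 0 255")

```text
time_s: 5.82
tool_pos: [0.6816, -0.146, 0.0965]
tool_rot: [-180.0, -0.0, 15.5]
force: [-0.1, 0.6, 0.3]
grip_width: 0.0332
grasp_force: 12.0
```

Emit:
arm_command(series="0 0 -3 0 255;0 0 -8 0 255;0 0 -15 0 255;0 0 -20 0 255;0 0 -20 0 255;0 0 -15 0 255;0 0 -8 0 255;0 0 0 0 255;0 0 0 0 255")

```text
time_s: 6.57
tool_pos: [0.6818, -0.1461, 0.1862]
tool_rot: [180.0, -0.1, 15.5]
force: [0.4, 0.1, -1.3]
grip_width: 0.0334
grasp_force: 12.0
```

Run:
```python
from h import *
go(449.5,-9,120)
im=cams.read_camera('wrist');P=pose('wrist');cv2.imwrite('pics/w2.png',im)
```

```text
shift [-187.4 -194.    66. ] turn 0 t 6.5667
```

View pics/w2.png

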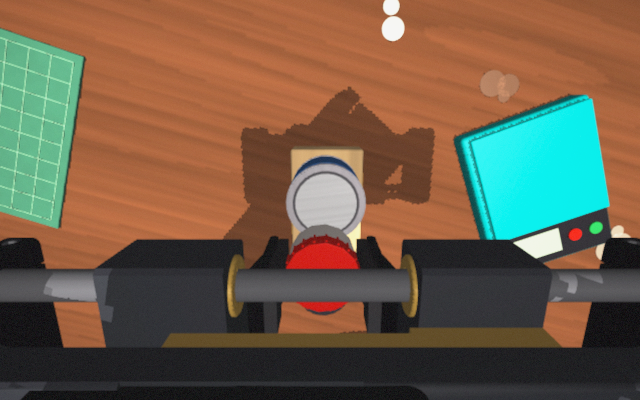

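The pot is held (red lid at (323,270)) and the tin is still on the box with its lid at (326,200). Carrying the pot to the tile.

Emit:
arm_command(series="-8 -8 0 0 255;-18 -18.7 0 0 255;-27 -28 0 0 255;-30 -31 0 0 255;-30 -31 5 0 255;-30 -31 5 0 255;-24 -25 10 0 255;-14 -14.3 10 0 255;-6.4 -7 10 0 255;0 0 10 0 255;0 0 0 0 255;0 0 0 0 255")

```text
time_s: 7.62
tool_pos: [0.4537, -0.0123, 0.1355]
tool_rot: [179.9, 0.1, 15.4]
force: [-0.5, -0.5, -0.7]
grip_width: 0.0334
grasp_force: 12.0
```

Run:
```python
from h import *
im=cams.read_camera('top');cv2.imwrite('pics/top1.png',im);w=cams.read_camera('wrist')
P=pose('top')
# tin lid from previous wrist picture: circle
m=cv2.imread('pics/w2.png');o=dict(tool_pos=np.array([.6818,-.1461,.1862]),tool_rot=[180,-.1,15.5])
Pw=pose('wrist',o);c=blob(m,(0,0,120),(180,60,255),(280,165,370,222));b=c.reshape(-1,2)
print('lid px',b.min(0),b.max(0),ray(Pw,[[b[:,0].min(),200],[b[:,0].max(),200]],.09)*1000)
# tile seen by wrist camera here
cv2.imwrite('pics/w3.png',w);go(449.5,-9,20)
print(telemetry.get_obs()['tool_pos'])
```

```text
lid px [286 165] [365 221] [[ 678.15454748 -117.46857623   90.        ]
 [ 694.30723066 -175.64844414   90.        ]]
shift [ -4.   -4.9 116.3] turn 0 t 7.7167
[ 0.45461013 -0.01249605  0.13630312]
```

View pics/w3.png

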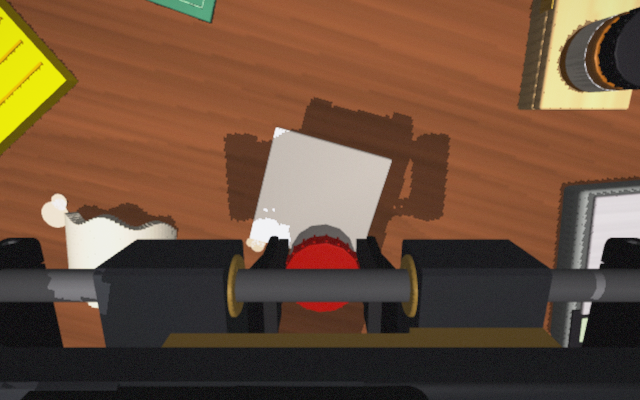

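The wrist view shows the tile's far corners at (278,128) and (391,160), with the pebble beside it. I can refine the tile centre from these.

Run:
```python
from h import *
P=pose('wrist');q=ray(P,[(277,127.5),(391.5,160)],.008)[:,:2]*1000;e=q[1]-q[0];n=np.array([e[1],-e[0]])/np.linalg.norm(e)
c=q.mean(0)+n*50*(1 if n[0]<0 else -1);print(q,np.linalg.norm(e),c)
go(449.5,-9,20)
```

```text
[[499.36941038  38.6900217 ]
 [498.87388616 -59.51808413]] 98.20935594204015 [449.12228472 -10.16175168]
shift [ -4.   -4.9 116.3] turn 0 t 7.7167
```

Emit:
arm_command(series="-2 -2 10 0 255;-2.2 -2 20 0 255;0 0 25 0 255;0 0 25 0 255;0 0 18 0 255;0 0 10 0 255;0 0 5 0 255;0 0 0 0 255;0 0 2 0 255;0 0 2 0 255;0 0 2 0 255;0 0 0 0 255;0 0 0 0 255")

```text
time_s: 8.8
tool_pos: [0.4487, -0.0086, 0.0173]
tool_rot: [-180.0, -0.0, 15.5]
force: [0.1, 0.5, -0.3]
grip_width: 0.0335
grasp_force: 12.0
```

Emit:
arm_command(series="0 0 1 0 255;0 0 1 0 255;0 0 1 0 255;0 0 0 0 255;0 0 0 0 255")

```text
time_s: 9.22
tool_pos: [0.4487, -0.0086, 0.0144]
tool_rot: [-180.0, -0.0, 15.5]
force: [-1.4, -0.1, 4.6]
grip_width: 0.0333
grasp_force: 12.0
```

Emit:
arm_command(series="0 0 0 0 200;0 0 0 0 100;0 0 0 0 0;0 0 0 0 0;0 0 0 0 0;0 0 0 0 0;0 0 0 0 0;0 0 -10 0 0;0 0 -20 0 0;0 0 -35 0 0;0 0 -40 0 0;0 0 -40 0 0;0 0 -40 0 0;0 0 -20 0 0;0 0 0 0 0")

```text
time_s: 10.47
tool_pos: [0.4515, -0.0083, 0.2239]
tool_rot: [-179.9, -0.5, 15.5]
force: [0.3, 1.0, -0.2]
grip_width: 0.0865
grasp_force: 0.0
```

Run:
```python
from h import *
im=cams.read_camera('top');print('pot',rect(pose('top'),blob(im,(0,130,90),(8,255,255),(280,200,340,275)),.036))
go(550,-180,220)
```

```text
pot [362.1  55.3   2.8   0.   91.1]
shift [ 50.6 191.9   1.3] turn 0 t 10.5167
```

Emit:
arm_command(series="4 15 0 0 0;8 30 0 0 0;9 35 0 0 0;9 35 0 0 0;9 35 0 0 0;7 27 0 0 0;4 15 0 0 0;0 0 0 0 0;0 0 0 0 0")

```text
time_s: 11.27
tool_pos: [0.5465, -0.1814, 0.2172]
tool_rot: [180.0, 0.2, 15.3]
force: [0.1, 0.1, 0.3]
grip_width: 0.0872
grasp_force: 0.0
```

Run:
```python
from h import *
T=cams.read_camera('top');print('pot',rect(pose('top'),blob(T,(0,130,90),(8,255,255),(280,200,340,275)),.036))
o=telemetry.get_obs();P=pose('wrist',o);im=cams.read_camera('wrist');cv2.imwrite('pics/w4.png',im);print(o['tool_pos'],o['tool_rot'])
g=cv2.medianBlur(cv2.cvtColor(im,cv2.COLOR_BGR2GRAY),3)
print('jar',rect(P,blob(im,(0,0,0),(180,255,60),(270,130,400,230)),.082))
print('box',rect(P,blob(im,(12,30,130),(32,200,255),(250,20,420,235)),.032))
```

```text
pot [449.1  -7.9  28.   27.9  91.2]
[ 0.54669631 -0.18013004  0.21749842] [-1.79946393e+02  1.60635424e-01  1.54052683e+01]
jar [ 592.5 -169.7   40.1   14.1  105.4]
box [ 628.3 -163.   112.8   68.1   14.9]
```

View pics/w4.png

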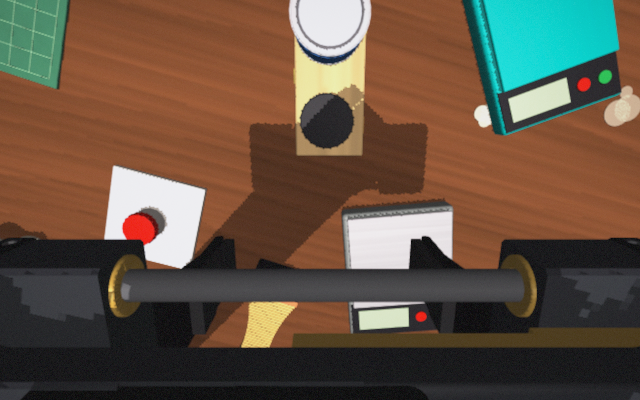

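The wrist view shows the pot centred on the tile and the jar cap at about (327,120). The near corners of the box are at (297,156) and (363,156).

Run:
```python
from h import *
P=pose('wrist');im=cv2.imread('pics/w4.png')
c=blob(im,(0,0,0),(180,120,95),(292,85,362,152));print(cv2.minEnclosingCircle(c),'jar',rect(P,c,.082))
print(ray(P,[(327,120.5)],.082)*1000, 'box end',ray(P,[(297,156),(363,156),(330,156)],.032)*1000)
go(605,-165,110)
```

```text
((326.5, 120.5), 27.72193145751953) jar [ 607.  -165.    44.1   43.6  150.6]
[[ 607.28355076 -165.59451518   82.        ]] box end [[ 564.96189265 -147.06182012   32.        ]
 [ 582.52548504 -210.3496301    32.        ]
 [ 573.74555322 -178.7124431    32.        ]]
shift [ 59.9   1.8 107.8] turn 0 t 11.3667
```

Emit:
arm_command(series="10 0.6 6 0 0;20 1 12 0 0;20 1 20 0 0;11.7 0 25 0 0;0 0 25 0 0;0 0 25 0 0;0 0 22 0 0;0 0 18 0 0;0 0 12 0 0;0 0 6 0 0;0 0 0 0 0;0 0 0 0 0")

```text
time_s: 12.37
tool_pos: [0.6084, -0.166, 0.0488]
tool_rot: [-180.0, -0.1, 15.5]
force: [-0.5, 0.0, 0.5]
grip_width: 0.0869
grasp_force: 0.0
```

Run:
```python
from h import *
go(607,-165.3,46)
```

```text
shift [-1.2 -1.1  2.8] turn 0 t 12.3667
```

Emit:
arm_command(series="-1.2 -1 2.8 0 0;0 0 0 0 60;0 0 0 0 110;0 0 0 0 160;0 0 0 0 220;0 0 0 0 255;0 0 0 0 255;0 0 0 0 255;0 0 0 0 255;0 0 0 0 255;0 0 0 0 255;0 0 0 0 255", squeeze=20)

```text
time_s: 13.37
tool_pos: [0.6066, -0.166, 0.0452]
tool_rot: [180.0, -0.0, 15.5]
force: [0.3, -0.0, 0.2]
grip_width: 0.0455
grasp_force: 20.0
```

Emit:
arm_command(series="0 0 -3 0 255;0 0 -8 0 255;0 0 -18 0 255;0 0 -25 0 255;0 0 -25 0 255;0 0 -20 0 255;0 0 -10 0 255;0 0 0 0 255;0 0 0 0 255")

```text
time_s: 14.12
tool_pos: [0.6065, -0.1656, 0.1541]
tool_rot: [-180.0, -0.0, 15.5]
force: [0.8, -0.5, -1.0]
grip_width: 0.0458
grasp_force: 20.0
```

Run:
```python
from h import *
go(481,292,120)
```

```text
shift [   1.1 -474.5   34.3] turn 0 t 14.1167
```

Emit:
arm_command(series="0 -10 0 0 255;0 -20 0 0 255;0 -30 0 0 255;0 -37 0 0 255;0 -37 0 0 255;0 -37 0 0 255;0 -37 0 0 255;0 -37 0 0 255;0 -37 0 0 255;0 -37 0 0 255;0 -37 0 0 255;0 -37 5 0 255;0 -32 10 0 255;0 -25 10 0 255;0 -15 5 0 255;0 -8 0 0 255;0 0 0 0 255;0 0 0 0 255")

```text
time_s: 15.62
tool_pos: [0.4811, 0.2885, 0.1243]
tool_rot: [179.9, -0.0, 15.4]
force: [1.2, -0.4, -1.1]
grip_width: 0.0456
grasp_force: 20.0
```

Run:
```python
from h import *
o=telemetry.get_obs();print(o['tool_pos'],o['qpos'][6]);P=pose('wrist',o);im=cams.read_camera('wrist');cv2.imwrite('pics/w5.png',im);go(481,292,30)
```

```text
[0.48107705 0.28851376 0.12428432] -95.79974144210398
shift [ 0.5 -4.2 94.6] turn 0 t 15.6667
```

View pics/w5.png

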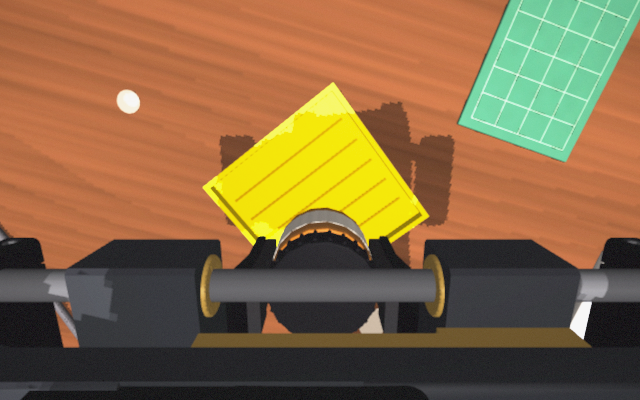

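The jar is held upright over the tray, whose corners are at (204,187), (333,83) and (428,215).

Run:
```python
from h import *
q=ray(pose('wrist'),[(204,187),(428,215),(333,83)],.014)*1000;print(q[:,:2],(q[0]+q[1])/2)
```

```text
[[467.1199804  382.64927392]
 [492.31038627 202.13765479]
 [570.07393849 304.65405381]] [479.71518334 292.39346435  14.        ]
```

Emit:
arm_command(series="0 -2 10 0 255;0 -2.4 20 0 255;0 0 25 0 255;0 0 20 0 255;0 0 12 0 255;0 0 8 0 255;0 0 4 0 255;0 0 2 0 255;0 0 2 0 255;0 0 1 0 255;0 0 0 0 255;0 0 0 0 255")

```text
time_s: 16.67
tool_pos: [0.4797, 0.2946, 0.0208]
tool_rot: [-180.0, -0.1, 15.5]
force: [-0.3, 0.9, -1.9]
grip_width: 0.0452
grasp_force: 20.0
```

Emit:
arm_command(series="0 1.5 1 0 255;0 0 1 0 255;0 0 1 0 255;0 0 0 0 255;0 0 0 0 255")

```text
time_s: 17.08
tool_pos: [0.4798, 0.2928, 0.0172]
tool_rot: [-180.0, -0.0, 15.5]
force: [-0.8, -0.2, 0.2]
grip_width: 0.0458
grasp_force: 20.0
```

Emit:
arm_command(series="0 0 0.7 0 255;0 0 0.7 0 255;0 0 0 0 255")

```text
time_s: 17.33
tool_pos: [0.4797, 0.2928, 0.0171]
tool_rot: [-179.9, 0.1, 15.5]
force: [-4.2, -1.5, 10.0]
grip_width: 0.0455
grasp_force: 20.0
```

Contact. I'll release, lift, and return for the tin.

Emit:
arm_command(series="0 0 -0.7 0 255;0 0 0 0 180;0 0 0 0 80;0 0 0 0 0;0 0 0 0 0;0 0 0 0 0;0 0 0 0 0;0 0 -10 0 0;0 0 -20 0 0;0 0 -35 0 0;0 0 -40 0 0;0 0 -40 0 0;0 0 -35 0 0;0 0 -20 0 0;0 0 0 0 0")

```text
time_s: 18.58
tool_pos: [0.4826, 0.2939, 0.2223]
tool_rot: [-179.7, -0.5, 15.4]
force: [1.1, 0.4, -0.8]
grip_width: 0.0868
grasp_force: 0.0
```

Run:
```python
from h import *
go(600,-165,215)
```

```text
shift [ -8.9 473.6   4.9] turn 0 t 18.5833
```

Emit:
arm_command(series="0 10 0 0 0;0 20 0 0 0;0 30 0 0 0;-1 37 0 0 0;-1 37 0 0 0;-1 37 0 0 0;-1 37 0 0 0;-1 37 0 0 0;-1 37 0 0 0;-1 37 0 0 0;-1 37 0 0 0;-1 37 0 0 0;0 32 0 0 0;0 25 0 0 0;0 15 0 0 0;0 8 0 0 0;0 0 0 0 0;0 0 0 0 0")

```text
time_s: 20.08
tool_pos: [0.5963, -0.1653, 0.2156]
tool_rot: [-179.9, 0.1, 15.4]
force: [0.1, -1.0, -0.5]
grip_width: 0.0871
grasp_force: 0.0
```

Run:
```python
from h import *
T=cams.read_camera('top');cv2.imwrite('pics/top2.png',T)
o=telemetry.get_obs();P=pose('wrist',o);im=cams.read_camera('wrist');cv2.imwrite('pics/w6.png',im);print(o['tool_pos'],o['tool_rot'])
go(680,-146,100)
c=[cv2.resize(T[y:y+75,x:x+75],(400,400),interpolation=cv2.INTER_NEAREST) for x,y in((165,190),(272,203))]
cv2.imwrite('pics/comb.png',np.vstack([np.hstack(c)[:, :640][100:330],im[:370]]))
```

```text
[ 0.59671588 -0.16419948  0.21580175] [-1.79915580e+02  4.85415620e-02  1.55146866e+01]
shift [ 84.8   5.4 115.9] turn 0 t 20.1833
```

View pics/comb.png

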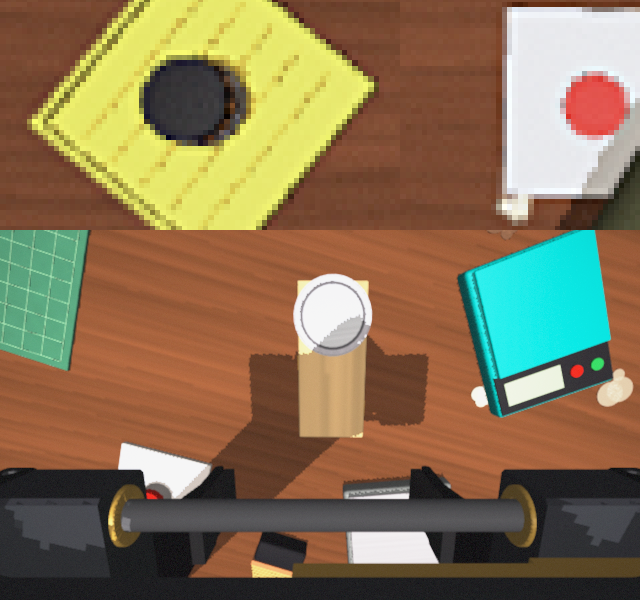

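The jar stands in the middle of the tray and the pot is on the tile. The tin's lid is centred at about (333,85) in the wrist picture, and the box's near edge runs from (299,206) to (363,206).

Run:
```python
from h import *
P=pose('wrist');im=cv2.imread('pics/w6.png')
c=blob(im,(0,0,135),(180,28,255),(285,30,385,135));print(cv2.minEnclosingCircle(c),rect(P,c,.09))
print(ray(P,[(333,85)],.09)*1000,ray(P,[(299,206),(363,206)],.032)*1000)
go(682,-146,47)
```

```text
((331.57843017578125, 84.26470947265625), 40.892269134521484) [ 684.4 -146.6   60.6   60.2  105.6]
[[ 684.93658185 -146.78418133   90.        ]] [[ 566.23460987 -146.25109669   32.        ]
 [ 583.94167663 -209.59933324   32.        ]]
shift [ 86.8   6.1 168.9] turn 0 t 20.1833
```

Emit:
arm_command(series="10 1 5 0 0;22 2 8 0 0;30 2.4 12 0 0;20 2 20 0 0;7 0 25 0 0;0 0 25 0 0;0 0 25 0 0;0 0 20 0 0;0 0 15 0 0;0 0 8 0 0;0 0 4 0 0;0 0 0 0 0;0 0 0 0 0")

```text
time_s: 21.27
tool_pos: [0.6856, -0.1489, 0.0507]
tool_rot: [180.0, -0.1, 15.5]
force: [0.2, 0.5, 0.2]
grip_width: 0.0871
grasp_force: 0.0
```

Run:
```python
from h import *
go(684.5,-146.7,48)
```

```text
shift [-0.5 -2.4  2.7] turn 0 t 21.2667
```

Emit:
arm_command(series="-0.5 -2 2 0 0;0 0 0 0 30;0 0 0 0 70;0 0 0 0 110;0 0 0 0 180;0 0 0 0 255;0 0 0 0 255;0 0 0 0 255;0 0 0 0 255;0 0 0 0 255;0 0 0 0 255", squeeze=35)

```text
time_s: 22.18
tool_pos: [0.684, -0.1474, 0.0477]
tool_rot: [180.0, -0.0, 15.4]
force: [0.8, -0.6, 1.3]
grip_width: 0.0596
grasp_force: 35.0
```

Emit:
arm_command(series="0 0 -3 0 255;0 0 -8 0 255;0 0 -18 0 255;0 0 -25 0 255;0 0 -25 0 255;0 0 -15 0 255;0 0 -8 0 255;0 0 0 0 255;0 0 0 0 255")

```text
time_s: 22.93
tool_pos: [0.6835, -0.1467, 0.1487]
tool_rot: [-179.9, 0.0, 15.5]
force: [0.6, 0.1, -4.8]
grip_width: 0.0592
grasp_force: 35.0
```

Run:
```python
from h import *
go(489,-284,140)
```

```text
shift [-224.    80.5    8.8] turn 0 t 22.9333
```

Emit:
arm_command(series="-8 3 0 0 255;-18 7 0 0 255;-28 10 0 0 255;-36 13 0 0 255;-36 13 0 0 255;-36 13 0 0 255;-30 10.5 0 0 255;-18 7 0 0 255;-10 3 0 0 255;-4 1 0 0 255;0 0 0 0 255;0 0 0 0 255")

```text
time_s: 23.93
tool_pos: [0.4912, -0.2827, 0.1493]
tool_rot: [-180.0, -0.0, 15.6]
force: [0.8, 0.3, -3.3]
grip_width: 0.0595
grasp_force: 35.0
```

Run:
```python
from h import *
im=cams.read_camera('wrist');cv2.imwrite('pics/w7.png',im);o=telemetry.get_obs();print(o['tool_pos'],o['tool_rot']);go(489,-284,60)
```

```text
[ 0.49131785 -0.28268773  0.14930883] [ 1.79998866e+02 -2.43233078e-02  1.56489221e+01]
shift [-2.6  0.6 89.3] turn 0 t 23.9833
```

View pics/w7.png

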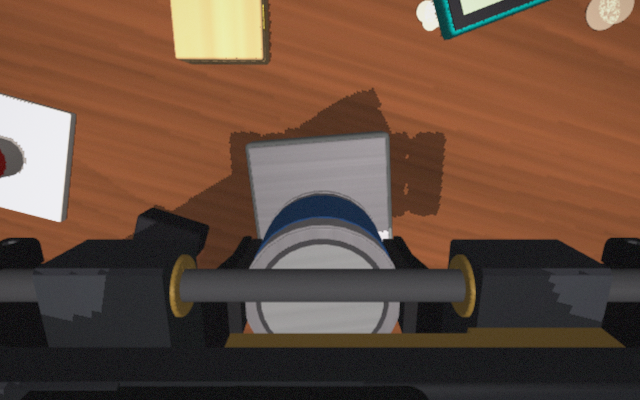

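The tin is over the scale. The pan's far edge runs from about (250,148) to (386,136).

Run:
```python
from h import *
q=ray(pose('wrist'),[(249,147.5),(387,135.5)],.036)[:,:2]*1000;e=q[1]-q[0];n=np.array([e[1],-e[0]])/np.linalg.norm(e)
print(q,np.linalg.norm(e),np.degrees(np.arctan2(n[1],n[0])),q.mean(0)+n*52*(1 if n[0]<0 else -1))
```

```text
[[ 516.13751881 -215.22953028]
 [ 554.10263257 -316.40831976]] 108.06709630192132 -159.43250328838343 [ 486.43460867 -284.08707493]
```

Emit:
arm_command(series="-2 0 10 0 255;-2 0 20 0 255;0 0 20 0 255;0 0 18 0 255;0 0 12 0 255;0 0 7 0 255;0 0 3 0 255;0 0 2 0 255;0 0 1 0 255;0 0 0 0 255;0 0 0 0 255")

```text
time_s: 24.9
tool_pos: [0.4861, -0.2857, 0.0572]
tool_rot: [180.0, -0.1, 15.5]
force: [0.0, 0.6, -3.7]
grip_width: 0.0595
grasp_force: 35.0
```

Emit:
arm_command(series="0 0 1 0 255;0 0 1 0 255;0 0 1 0 255;0 0 0 0 255;0 0 0 0 255")

```text
time_s: 25.32
tool_pos: [0.4855, -0.2854, 0.0534]
tool_rot: [-180.0, -0.0, 15.5]
force: [-0.0, -0.7, -3.2]
grip_width: 0.0594
grasp_force: 35.0
```

Emit:
arm_command(series="1.5 -1 0.5 0 255;0 0 0.7 0 255;0 0 0.6 0 255;0 0 0 0 255;0 0 0 0 255")

```text
time_s: 25.73
tool_pos: [0.4867, -0.2841, 0.0516]
tool_rot: [180.0, 0.0, 15.5]
force: [-0.0, 0.2, -2.9]
grip_width: 0.0592
grasp_force: 35.0
```

Emit:
arm_command(series="0 0 0.6 0 255;0 0 0.6 0 255;0 0 0 0 255")

```text
time_s: 25.98
tool_pos: [0.4868, -0.2841, 0.0516]
tool_rot: [-179.9, -0.0, 15.5]
force: [-3.4, 2.9, 7.1]
grip_width: 0.0592
grasp_force: 35.0
```

Emit:
arm_command(series="0 0 -0.5 0 255;0 0 0 0 120;0 0 0 0 50;0 0 0 0 0;0 0 0 0 0;0 0 0 0 0;0 0 0 0 0;0 0 -10 0 0;0 0 -20 0 0;0 0 -35 0 0;0 0 -40 0 0;0 0 -40 0 0;0 0 -25 0 0;0 0 0 0 0;0 0 0 0 0")

```text
time_s: 27.23
tool_pos: [0.4876, -0.2847, 0.2229]
tool_rot: [179.9, -0.2, 15.5]
force: [0.4, 0.6, -0.3]
grip_width: 0.0868
grasp_force: 0.0
```

Run:
```python
from h import *
T=cams.read_camera('top');print('box',rect(pose('top'),blob(T,(15,30,130),(32,180,255),(335,140,390,210)),.032))
cv2.imwrite('pics/crop2.png',cv2.resize(T[130:260,320:450],(600,600),interpolation=cv2.INTER_NEAREST))
go(647.5,-159,220)
```

```text
box [ 646.9 -158.8  151.2   66.8   15.1]
shift [188.3 -77.6   1.5] turn 0 t 27.2833
```

View pics/crop2.png

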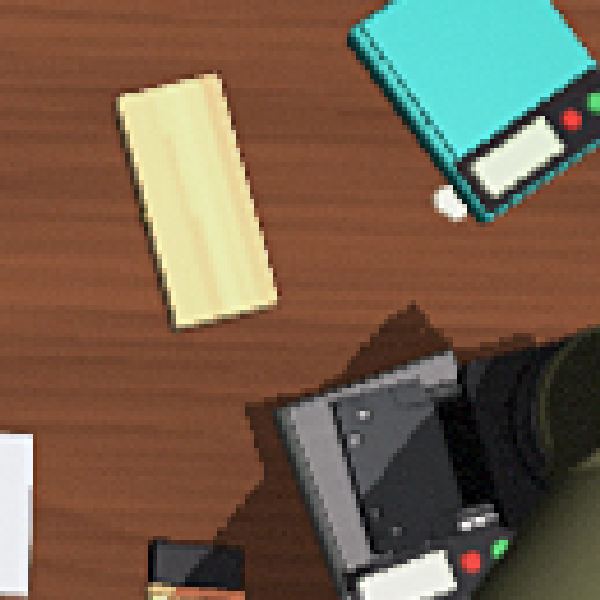

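The box is clear, centred at (647,-159) mm with yaw 15.1. Next I go above it and grip it.

Emit:
arm_command(series="8 -3 0 0 0;18 -7.6 0 0 0;28 -12 0 0 0;36 -15 0 0 0;36 -15 5 0 0;30 -12 10 0 0;18 -8 20 0 0;10 -4 25 0 0;4 -1 25 0 0;0 0 25 0 0;0 0 25 0 0;0 0 20 0 0;0 0 10 0 0;0 0 5 0 0;0 0 0 0 0;0 0 0 0 0")

```text
time_s: 28.62
tool_pos: [0.6479, -0.1591, 0.0513]
tool_rot: [180.0, -0.0, 15.5]
force: [0.5, -0.5, 0.9]
grip_width: 0.087
grasp_force: 0.0
```

Run:
```python
from h import *
go(647,-158.8,10)
T=cams.read_camera('top')
Q=pose('top')
print('lid',rect(Q,blob(T,(0,0,120),(180,60,255),(385,195,440,255)),.036))
cv2.imwrite('pics/crop3.png',cv2.resize(T[190:280,360:450],(500,500),interpolation=cv2.INTER_NEAREST))
```

```text
shift [-0.8 -0.5 41.3] turn 0 t 28.6167
lid [ 476.4 -284.8  127.5  114.9   20.4]
```

View pics/crop3.png

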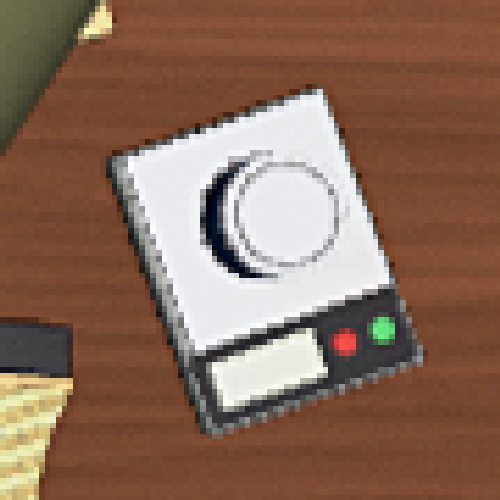

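The tin stands on the pan, lid centre at crop (287,213). Gripping the box next; I'll check the tin's offset numerically.

Emit:
arm_command(series="-0.5 0 10 0 0;0 0 14 0 0;0 0 10 0 0;0 0 5 0 0;0 0 2 0 0;0 0 0 0 0;0 0 0 0 30;0 0 0 0 60;0 0 0 0 120;0 0 0 0 255;0 0 0 0 255;0 0 0 0 255;0 0 0 0 255;0 0 0 0 255;0 0 0 0 255", squeeze=40)

```text
time_s: 29.92
tool_pos: [0.6471, -0.1595, 0.0104]
tool_rot: [180.0, -0.0, 15.5]
force: [-0.1, 0.4, 4.0]
grip_width: 0.0657
grasp_force: 40.0
```

Run:
```python
from h import *
print('tin',ray(pose('top'),[(411.2,227.8)],.094)*1000)
go(654,149.3,80)
```

```text
tin [[ 489.0268745  -283.92362215   94.        ]]
shift [  89.  -295.7  -69.6] turn 0 t 29.9167
```

Emit:
arm_command(series="0 0 -5 0 255;0 0 -12 0 255;0 0 -20 0 255;0 0 -20 0 255;4 -13 -13 0 255;9 -30 0 0 255;11 -36 0 0 255;11 -36 0 0 255;11 -36 0 0 255;11 -36 0 0 255;11 -36 0 0 255;9 -30 0 0 255;7 -22 0 0 255;4 -13 0 0 255;1 -7 0 0 255;0 0 0 0.06 255;0 0 0 0.11 255;0 0 0 0.1 255;0 0 0 0.058 255;0 0 0 0 255")

```text
time_s: 31.58
tool_pos: [0.6539, 0.1459, 0.0802]
tool_rot: [179.9, -0.0, -3.6]
force: [0.4, -0.5, -2.3]
grip_width: 0.0657
grasp_force: 40.0
```

Run:
```python
from h import *
go(654,149.3,40,-3.3)
o=telemetry.get_obs();P=pose('wrist',o);im=cams.read_camera('wrist')
cv2.imwrite('pics/w8.png',im)
```

```text
shift [-0.1 -3.4 40.2] turn -0.005 t 31.5833
```

View pics/w8.png

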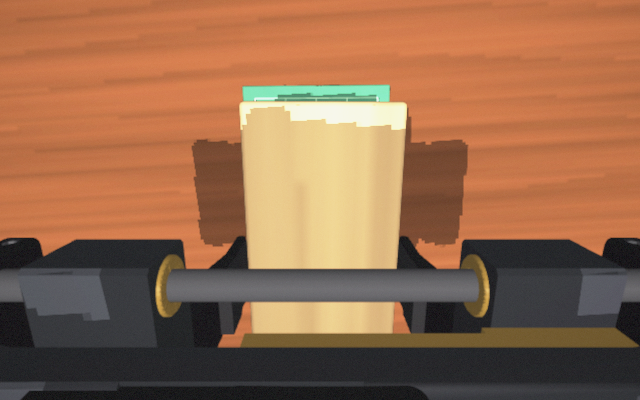

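The box is held parallel to the mat, whose far edge shows from (243,88) to (389,88). It needs 3.4 mm sideways, then down.

Emit:
arm_command(series="0 -1.7 8 0 255;0 -1.7 15 0 255;0 0 15 0 255;0 0 12 0 255;0 0 7 0 255;0 0 4 0 255;0 0 2 0 255;0 0 1 0 255;0 0 0 0 255;0 0 0 0 255")

```text
time_s: 32.47
tool_pos: [0.6546, 0.1521, 0.0166]
tool_rot: [-180.0, -0.1, -3.3]
force: [1.0, -0.1, -3.5]
grip_width: 0.0656
grasp_force: 40.0
```

Emit:
arm_command(series="0 0 0.7 0 255;0 0 0.7 0 255;0 0 0 0 255;0 0 0 0 255")

```text
time_s: 32.8
tool_pos: [0.6541, 0.1522, 0.0147]
tool_rot: [-180.0, -0.0, -3.3]
force: [0.3, 0.2, -2.7]
grip_width: 0.0661
grasp_force: 40.0
```

Emit:
arm_command(series="0 2.5 0 0 255;0 0 0.6 0 255;0 0 0.6 0 255;0 0 0 0 255;0 0 0 0 255")

```text
time_s: 33.22
tool_pos: [0.6541, 0.1491, 0.0144]
tool_rot: [-180.0, -0.0, -3.4]
force: [-3.8, -1.1, 5.2]
grip_width: 0.0659
grasp_force: 40.0
```

Contact. Releasing, lifting and backing off.

Emit:
arm_command(series="0 0 0 0 120;0 0 0 0 50;0 0 0 0 0;0 0 0 0 0;0 0 0 0 0;0 0 0 0 0;0 0 -5 0 0;0 0 -15 0 0;0 0 -30 0 0;0 0 -40 0 0;0 0 -40 0 0;0 0 -40 0 0;0 -15 -20 0 0;0 -30 0 0 0;0 -40 0 0 0;0 -40 0 0 0;0 -30 0 0 0;0 -15 0 0 0;0 0 0 0 0;0 0 0 0 0")

```text
time_s: 34.88
tool_pos: [0.664, 0.3188, 0.204]
tool_rot: [179.9, -0.1, -3.3]
force: [0.2, 0.5, 0.5]
grip_width: 0.0869
grasp_force: 0.0
```

Run:
```python
from h import *
T=cams.read_camera('top');P=pose('top')
print('box',rect(P,blob(T,(15,30,130),(32,180,255),(225,125,290,215)),.036))
print('pot',rect(P,blob(T,(0,130,90),(8,255,255),(280,200,340,275)),.036))
print('jar',rect(P,blob(T,(0,0,0),(180,255,75),(180,205,225,250),close=1),.055))
cv2.imwrite('pics/top3.png',cv2.resize(T[110:310,150:470],(800,500)))
```

```text
box [653.7 149.6 150.7  66.3 175.9]
pot [449.1  -7.9  28.   27.9  91.2]
jar [479.4 288.8  47.   41.3  91.3]
```

View pics/top3.png

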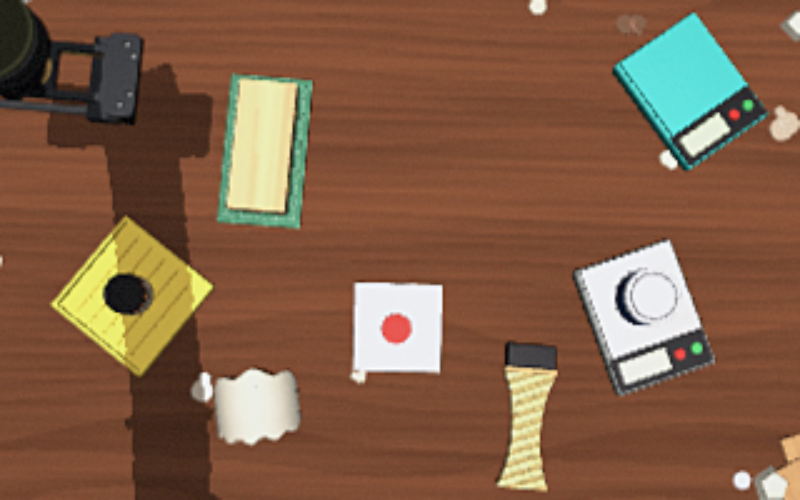

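The final view shows all four things in the middle of their places. The brush and shard have not been touched and the gripper is clear. Handing in.

```bash
python3 -c "
from cell import env
print(env.sign_off())"
```

```text
the job is handed in; nothing more can be done
None
```

I handed the job in at about 35 s: the pot is on the tile, the tin on the steel scale pan, the jar in the yellow tray and the tool box lengthwise on the mat. By the camera measurements each is within a few mm of its centre, the gripper is clear, and the brush and plaster were not touched; the hand-in returned no verdict.

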